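# Hang up the hob scraper and open the safety cap of the hob cleaner

### The arm

A 7-joint arm with a two-finger parallel gripper is mounted at the origin on the work surface. World frame = base frame: x ahead of the robot, y to its left, z up, the work surface at z = 0. Lengths are in m, angles in rad, forces in N, time in s.
With the tool pointing down it reaches from about 0.425 to 0.925 m from the base axis. Payload 6.8 kg.
Tool frame: the origin (TCP) lies on the centre line of the jaws, within the pads' length; the fingertips stand bot.tip_reach ahead of it and the grasp point (between the pads) lies 3 mm ahead of it (bot.tip_reach is the distance from the TCP to the fingertips, in m); z points along the fingers, y is the line along which they close (so a half turn about z gives the same grasp; the last joint's range is limited). The gripper opens to 85 mm and grips with 20 to 120 N. Pads are 22 mm wide; open, the fingers measure 114 mm over their backs; the gripper's body (76 mm by 85 mm) begins 54 mm behind the grasp point. The pads swing forward as they close: fully open they stand 13 mm farther back than shut.
Start: joints at [1.215, 0.477, 0.022, 1.555, -0.011, 1.109, -0.083], TCP at [0.166, -0.654, 0.253] pointing down, gripper open.
Joint ranges: [-2.96, 2.96], [-0.34, 2.1], [-1.41, 1.46], [0.24, 2.44], [-1.37, 4.51], [0.17, 1.92], [-2.96, 2.96]. Speed limits (rad/s): [2.39, 2.39, 3.14, 3.14, 3.14, 3.14, 3.14].

### API

Orientations are given as a unit quaternion [w, x, y, z].
In Python, from station import bot gives the robot as it stands.
- The arm moves only by the tool jog_arm, never from a script. Its argument "deltas" is a list of rows, each a list of 7 numbers: the shift along the world's x, y, z in m, then the turn, a rotation vector about the world's x, y, z in rad, then the opening, from 0 (shut) to 1 (fully open). In form: [[x, y, z, rx, ry, rz, grip], ...]. A call has 1 to 10 rows; each row shifts and turns the commanded pose from where the row before left it; what a row does not reach is not made up. A row lasts 1/10 s, in which the tool goes at most 50 mm and 8.59 degrees, less where a joint would pass 70% of its speed; a pose out of reach is approached as far as the arm can. A call with a gripper value outside its range is refused whole. The fingers move at their own pace and stop on an object; "newtons" is the grip in N (left out, the last holds). Time passes only in rows, so rows that do not move let the fingers close. It gives the time, the measured TCP pose, the force, the opening and the grip force at its end, in the units of the state.
- bot.get_obs(): the state, without advancing time (a new reading comes with each control period).
- bot.read_camera(name): name is "side" or "top"; returns a dict with "img" (480x640x3 uint8, red, green, blue), "K" (3x3 intrinsics, pixels), "eye" and "attitude" of the camera in the world. Camera axes: x right, y down, z forward; pixel columns grow to the right and rows downward; lengths in m; the calibration is good to about 2 mm. A picture is of the moment at which its call begins. There is no depth.
- bot.hand_in(): hands the job in; it is judged then, once.
The state is a dict: "t": time; "q": joint angles; "joint_vel": joint speeds; "joint_torque": joint torques, N m; "eef_pos": TCP position; "tool_rot": TCP orientation; "contact_force": force on the tool from outside, world axes, zero at the start; "torque": the same for the moment, N m; "gripper_width": opening from 0.0 (shut) to 1.0 (fully open); "grasp_force": force on a finger pad.
Only numpy, scipy, OpenCV 4.12 (cv2) and the standard library are available. Lean on these libraries where they do the work, as an engineer would, in place of code of your own. Each camera call takes 0.05 s, during which the arm holds its last target. There are 200 camera calls.

### The job

The hob has been scraped and is to be polished next: hang the scraper by its eye on the peg of the hook stand and let go of it, so that it hangs freely. Then open the jug of hob cleaner: push its safety cap down, keep it down while turning it anticlockwise out of its catch, and lift it off. Finish while still holding the cap upright and still directly above the jug's neck, a few centimetres clear of it, with the scraper still on its peg and the mug, the tumbler and the soap bottle left where they are.

Things in the scene. Friction and masses are not known exactly. Their poses are not given: they have to be found in the camera images.
- jug: White plastic jug, 86 mm square, in a 98 mm square steel tray (30 mm high) that is screwed down: neither moves. Origin: centre of the underside on the worktop, z up. Shoulder 120 mm up; on it a neck of 28 mm diameter with two outward bayonet lugs (42 mm over both) at the jug's +x and -x sides, 134 to 140 mm up.
- jug_neck (a point): Centre of the top of the jug's neck, 144 mm above the worktop, on the neck's axis; axes as the jug's.
- cap: Grey ribbed round push-and-turn cap, 56 mm diameter, 30 mm high, 40 g, hollow. Origin: centre of its underside, z up. Locked: underside 129 mm above the worktop (9 mm above the shoulder), x axis within 0.1 rad of the jug's. Pushed down over 4 mm (best 6 to 7) it turns, anticlockwise from above only; caught until 0.75 rad, from there to 2.3 rad it lifts straight off (best 1.3 rad).
- seal (a joint): Travel in m of the sprung seal plug (20 mm diameter) in the neck that pushes the cap up: 0 with the cap locked and not pressed, growing as the cap is pushed down, 0.0085 at the bottom, -0.001 with the cap off. About 6 N starts it, 10 N pushes it 6 mm.
- hook: Steel hook stand, fixed: base plate 100 x 90 x 12 mm, origin at the centre of its underside, z up. A 12 x 14 mm post, 185 mm high, stands 35 mm to +x of the origin. From its top a straight level peg, 8 mm diameter, runs 80 mm to -x (roughly towards the robot), 185 mm above the worktop, ending in a 12 mm ball.
- hook_peg (a point): Point on the axis of the peg, 185 mm above the worktop, 35 mm from the ball's centre and 39 mm from the post's near face: a good place for the scraper's eye to hang. Its x axis runs along the peg, from the ball to the post.
- rack: White plastic drying block, fixed, 90 x 130 x 45 mm, origin at the centre of its underside. A slot 12 x 54 mm, 30 mm deep, runs along its y axis in the middle of its top; the scraper stands in it.
- scraper: Black flat hob scraper, 8 mm thick along its x, about 80 g, upright in the block's slot. Origin: centre of its lower edge, z up to the eye. Blade holder 50 mm wide (along y), 35 mm high; handle 20 mm wide; on top an eye plate 40 mm wide and 40 mm high (95 to 135 mm up) with a 22 mm square hole along x. Grip it across the 40 mm width; either side may face the post.
- scraper_eye (a point): Centre of the scraper's eye hole, 115 mm above its lower edge; axes as the scraper's. When it hangs on the peg, this point is about 7 mm below the peg's axis.
- mug: Blue mug, 84 mm diameter, 90 mm high, handle at its +y; a bystander. Origin: centre of the underside.
- tumbler: White ceramic tumbler, 76 mm diameter, 115 mm high; a bystander. Origin: centre of the underside.
- soap: Clear bottle of soap, 60 mm diameter, 150 mm high; a bystander. Origin: centre of the underside.
Not all that is in view belongs to the job. What is meant by the scraper is not red or yellow, and is the smaller of those in its own colour.

How it is judged:
By the outcome, as a careful person would: the job done as asked, in the order asked, and still so for the second after the job is handed in, while the arm keeps its last pose, push and grip.
It also fails if it takes over 58 s, if anything falls off the work surface, if the arm or the gripper's body presses on something with over 40 N, if the wrist force passes 120 N, or if a joint passes its speed limit or range.

## Working session

There is one attempt and no reset: what is moved stays moved. The work goes in short steps, Python scripts to look and compute and a tool call to move; the robot and the scene stay as the last step left them, time stands still between calls to the robot, and variables do not carry over. Pictures are saved under pics/ and viewed, at most 10 in all, crops included, and the job is handed in when it is done.

Besides the shell and the picture viewer there is one more tool, called after ">>>" by a JSON object that holds its "api" and its "payload". jog_arm: Moves the arm, as the interface text tells. Its arguments: {"type":"object","properties":{"deltas":{"type":"array"},"newtons":{"type":"number"}},"required":["deltas"]}

```bash
mkdir -p pics; ls; python3 - <<'E'
from station import bot
import cv2,numpy as np
o=bot.get_obs();print({k:np.round(v,3).tolist() for k,v in o.items()},bot.tip_reach)
for n in("side","top"):
    c=bot.read_camera(n);cv2.imwrite(f"pics/{n}0.png",c["img"][:,:,::-1]);print(n,c["K"],c["eye"],c["attitude"])
E
```

```text
pics
{'t': 0.0, 'q': [1.215, 0.478, 0.022, 1.556, -0.011, 1.109, -0.083], 'joint_vel': [0.0, 0.0, -0.001, -0.001, 0.0, -0.001, -0.001], 'joint_torque': [0.0, -59.645, 1.608, -28.119, 0.012, 0.009, -0.0], 'eef_pos': [0.165, -0.654, 0.252], 'tool_rot': [-0.001, 0.992, 0.124, -0.0], 'contact_force': [-0.392, -1.025, -0.376], 'torque': [-0.012, 0.05, -0.022], 'grasp_force': 0.0, 'gripper_width': 0.999} 0.022
side [[540.92235124   0.         316.07117319]
 [  0.         540.92235124 246.03559112]
 [  0.           0.           1.        ]] [-0.07894254  0.66764308  0.92808806] [ 0.14735624 -0.34763188  0.84289605 -0.38335944]
top [[584.81544625   0.         333.81399784]
 [  0.         584.81544625 250.21487311]
 [  0.           0.           1.        ]] [ 0.28409084 -0.01152275  1.44452731] [-0.07336344  0.71453087 -0.69221892  0.06997437]
```

View pics/side0.png

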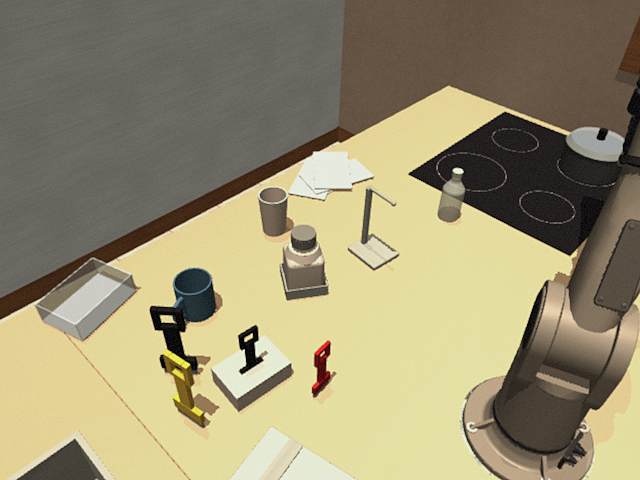

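View pics/top0.png

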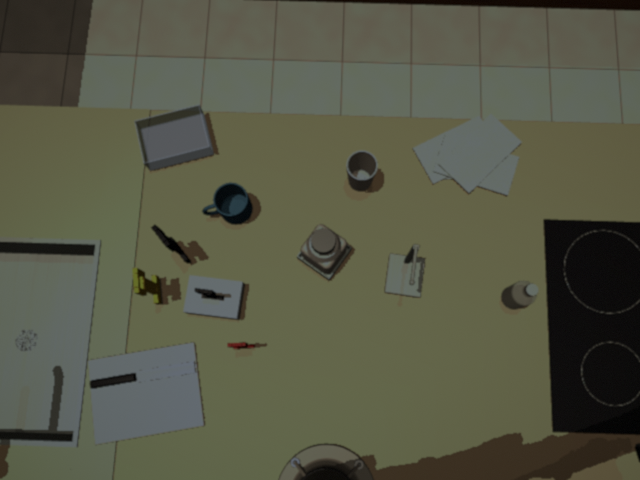

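Scraper candidates, in the side view: large black (172,338), small black standing in the white block (248,350), yellow (182,388), red (322,367). By the description I choose the small black one in the block, at (210,294) in the top view. I'll check it in close crops.

```bash
cat > h.py <<'E'
import numpy as np,cv2
from station import bot
from scipy.spatial.transform import Rotation as R
from scipy.optimize import least_squares
def cam(n):
    c=bot.read_camera(n);return c
def P(c,X):
    q=np.array(c["attitude"]);Rm=R.from_quat(np.r_[q[1:],q[0]]).as_matrix()
    p=(np.atleast_2d(X)-c["eye"])@Rm@c["K"].T
    return p[:,:2]/p[:,2:]
def crop(c,x0,y0,x1,y1,s,f,gain=1.):
    im=np.clip(c["img"][y0:y1,x0:x1,::-1].astype(float)*gain,0,255).astype(np.uint8)
    im=cv2.resize(im,None,fx=s,fy=s,interpolation=cv2.INTER_CUBIC)
    for x in range((x0+9)//10*10,x1,10):
        k=8 if x%50==0 else 4; cv2.line(im,(int((x-x0+.5)*s),0),(int((x-x0+.5)*s),k*2),(0,0,255),1)
        if x%20==0: cv2.putText(im,str(x),(int((x-x0+.5)*s)-10,26),0,.35,(0,0,255),1)
    for y in range((y0+9)//10*10,y1,10):
        cv2.line(im,(0,int((y-y0+.5)*s)),(8,int((y-y0+.5)*s)),(0,0,255),1)
        if y%20==0: cv2.putText(im,str(y),(10,int((y-y0+.5)*s)+4),0,.35,(0,0,255),1)
    cv2.imwrite(f,im)
def fit(obs,x0):
    """obs: list of (cam, local pts Nx3, pixels Nx2) ; pose x,y,yaw on table"""
    def f(p):
        r=[]
        for c,L,px in obs:
            W=R.from_euler('z',p[2]).apply(np.atleast_2d(L))+[p[0],p[1],0]
            r.append((P(c,W)-px).ravel())
        return np.concatenate(r)
    s=least_squares(f,x0);return s.x,np.round(s.fun,1)
E
python3 - <<'E'
from h import *
import pickle
t=cam("top");s=cam("side");pickle.dump((t,s),open("c0.pkl","wb"))
crop(t,180,215,430,325,3.2,"pics/t1.png",2.0)
crop(s,205,180,405,410,2.6,"pics/s1.png",1.2)
E
```

```text
(no output)
```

View pics/t1.png

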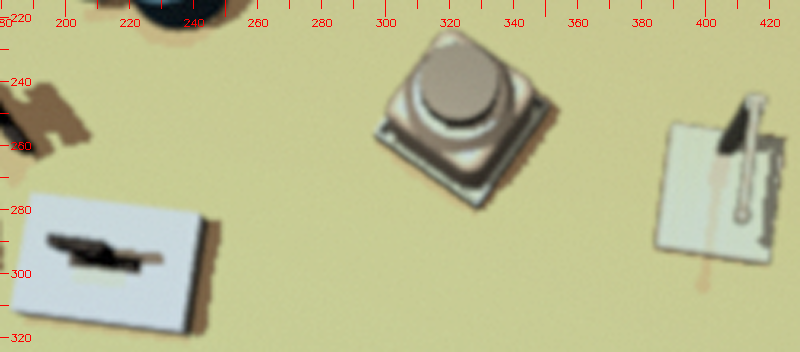

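View pics/s1.png

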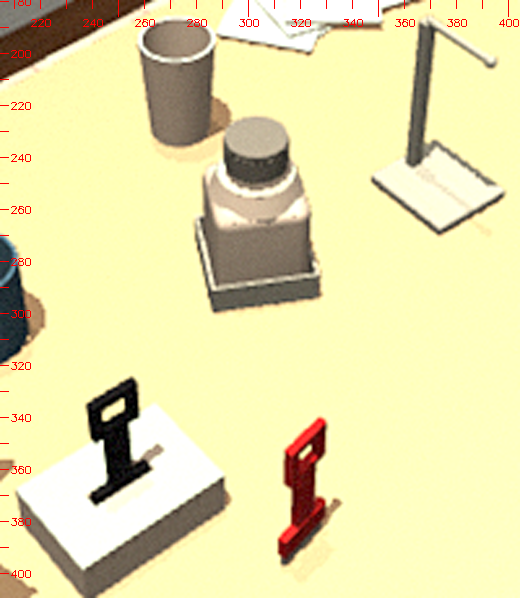

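The crops confirm the small black scraper standing in the block, with its eye at side (248,337). The cap top is at side (303,232) and top (323,241). The peg's ball is at side (393,203) and top (412,282).

```bash
cat > m.py <<'E'
from h import *
import pickle
t,s=pickle.load(open("c0.pkl","rb"))
T=lambda *a:np.array([(180+x/3.2-.5,215+y/3.2-.5) for x,y in a]);S=lambda *a:np.array([(205+x/2.6-.5,180+y/2.6-.5) for x,y in a])
A=np.array
L=A([[.045,.065,.045],[.045,-.065,.045],[-.045,-.065,.045],[-.045,.065,.045]])
print("rack",fit([(t,L,T((33,193),(203,213),(185,332),(12,312))),(s,L[[1,2,3,0]],S((224,473),(90,568),(17,493),(155,404))) ][:1],[.25,.2,0]))
for k in range(2): print("rack-s",fit([(s,np.roll(L,-k,0),S((17,493),(155,404),(224,473),(90,568)))],[.25,.2,0]))
L=A([[.05,.045,.012],[-.05,.045,.012],[-.05,-.045,.012],[-.045,0,.185],[.035,0,.185]])
print("hook",fit([(t,L,T((672,122),(655,247),(770,263),(743,216),(756,101)))],[.4,-.15,0]))
L2=A([[.05,.045,.012],[.05,-.045,.012],[-.05,-.045,.012],[-.05,.045,.012],[-.045,0,.185],[.035,0,.185]])
print("hook-s",fit([(s,L2,S((373,181),(437,143),(504,194),(440,232),(490,62),(428,22)))],[.4,-.15,0]))
print("hook-both",fit([(t,L,T((672,122),(655,247),(770,263),(743,216),(756,101))),(s,L2,S((373,181),(437,143),(504,194),(440,232),(490,62),(428,22)))],[.4,-.15,0]))
def tri(pt,ps,z=None):
    f=lambda X:np.r_[P(t,X)[0]-pt,P(s,X)[0]-ps,([] if z is None else [(X[2]-z)*2000])]
    r=least_squares(f,[.4,0,.1]);return r.x.round(4),r.fun.round(1)
print("cap",tri(T((459,84))[0],S((257,136))[0]),tri(T((459,84))[0],S((257,136))[0],.159))
print("ball",tri(T((743,216))[0],S((490,62))[0]))
print("post",tri(T((756,101))[0],S((428,22))[0]))
f=lambda z,px,c:least_squares(lambda X:P(c,[X[0],X[1],z])[0]-px,[.3,.1]).x.round(4)
print("eye side",f(.13,S((113,409))[0],s),[f(z,p,s) for z,p in zip([.15,.15,.11,.11],S((88,404),(135,379),(138,415),(93,441)))])
print("top eyeplate ends",[f(.15,p,t) for p in T((48,237),(110,247))],"blade",[f(.045,p,t) for p in T((70,262),(142,268))])
E
python3 m.py
```

```text
rack (array([ 0.44958716,  0.28589927, -0.08584173]), array([-0. ,  0.1, -0.1,  0.1, -0.1, -0. ,  0.2, -0.2]))
rack-s (array([ 0.44924693,  0.28572648, -0.06007519]), array([ 0. , -0.3, -0.4, -0.6,  1.1, -0.4, -0.7,  1. ]))
rack-s (array([0.45122489, 0.28681814, 1.45096078]), array([  2.7, -14.2, -12.7,  -1.7,  -1.9,  13.2,  10.7,   1.7]))
hook (array([ 0.52312609, -0.17754718, -0.11277564]), array([-0.3, -0.3, -0. , -0. ,  0.3,  0.2, -0.1, -0.1,  0.1,  0.2]))
hook-s (array([ 0.51918739, -0.17438446, -0.110657  ]), array([-1.3, -1.4, -0.4, -0.8,  1.2, -0.3,  0.1,  0.4,  0.4,  1.4,  0. ,
        0.6]))
hook-both (array([ 0.52163741, -0.17672505, -0.11280553]), array([-0.6,  0.3, -0.4,  0.6, -0. ,  0.8, -0.5,  0.5, -0.3,  0.8, -1.4,
       -2.3, -0.5, -1.7,  1. , -1.2, -0.1, -0.6,  0.1,  0.5, -0.1, -0.3]))
cap (array([0.5695, 0.0243, 0.1611]), array([-0.1, -0.1,  0.2,  0. ])) (array([0.5703, 0.0237, 0.159 ]), array([ 0.2, -0.3,  0.1,  0.5,  0.1]))
ball (array([ 0.4781, -0.1727,  0.1852]), array([-0., -0.,  0.,  0.]))
post (array([ 0.5581, -0.182 ,  0.183 ]), array([ 0.2,  0.3, -0.4, -0.1]))
eye side [0.4516 0.2862] [array([0.4541, 0.3053]), array([0.4481, 0.267 ]), array([0.4478, 0.2673]), array([0.4527, 0.3058])]
top eyeplate ends [array([0.4534, 0.3068]), array([0.4478, 0.2631])] blade [array([0.4488, 0.3146]), array([0.446 , 0.2602])]
```

>>> {"api": "jog_arm", "payload": {"deltas": [[0.03,0.035,0.01,0,0,-0.04,1],[0.03,0.035,0.01,0,0,-0.04,1],[0.03,0.035,0.01,0,0,-0.04,1],[0.03,0.035,0.01,0,0,-0.04,1],[0.03,0.035,0.01,0,0,-0.04,1],[0.03,0.035,0,0,0,-0.04,1],[0.03,0.035,0,0,0,-0.04,1],[0.03,0.035,0,0,0,-0.04,1],[0.03,0.035,0,0,0,-0.05,1],[0.03,0.035,0,0,0,0,1]]}}

```text
t: 1.2
eef_pos: [0.4664, -0.3028, 0.3034]
tool_rot: [0.0, 0.998, -0.062, 0.0]
contact_force: [1.0, -1.0, 0.4]
gripper_width: 0.999
grasp_force: 0.0
```

```bash
cat > st.py <<'E'
from h import *
o=bot.get_obs();w=o["tool_rot"];r=R.from_quat(np.r_[w[1:],w[0]]).as_matrix()
print(round(o["t"],2),"q",np.round(o["q"],2),"pos",np.round(o["eef_pos"],4),"z",r[:,2].round(3),"xyaw",np.arctan2(r[1,0],r[0,0]).round(3),"F",np.round(o["contact_force"],1),"w",round(o["gripper_width"],3),"g",round(o["grasp_force"],1))
E
python3 st.py
```

```text
1.2 q [ 0.57  0.24 -0.13  1.78  0.03  1.12 -1.26] pos [ 0.4664 -0.3028  0.3034] z [ 0. -0. -1.] xyaw -0.124 F [ 1.  -1.   0.4] w 0.999 g 0.0
```

>>> {"api": "jog_arm", "payload": {"deltas": [[0.01,0.045,0,0,0,0,1],[0.01,0.045,0,0,0,0,1],[0.01,0.045,0,0,0,0,1],[0.01,0.045,0,0,0,0,1],[0,0.045,0,0,0,0,1],[0,0.045,0,0,0,0,1],[0,0.045,0,0,0,0,1],[0,0.045,0,0,0,0,1],[-0.01,0.045,0,0,0,0,1],[-0.01,0.045,0,0,0,0,1]]}}

```text
t: 2.2
eef_pos: [0.485, 0.1473, 0.3033]
tool_rot: [0.0, 0.998, -0.061, 0.0]
contact_force: [1.0, 0.1, -0.3]
gripper_width: 1.003
grasp_force: 0.0
```

>>> {"api": "jog_arm", "payload": {"deltas": [[-0.01,0.045,0,0,0,0,1],[-0.01,0.045,0,0,0,0,1],[-0.01,0.04,-0.01,0,0,0,1],[-0.006,0.009,-0.02,0,0,0,1],[0,0,-0.03,0,0,0,1],[0,0,0,0,0,0,1],[0,0,0,0,0,0,1]]}}

```text
t: 2.9
eef_pos: [0.4496, 0.2842, 0.2434]
tool_rot: [0.0, 0.998, -0.061, -0.0]
contact_force: [-0.1, 0.5, 0.6]
gripper_width: 1.0
grasp_force: 0.0
```

```bash
python3 st.py; python3 - <<'E'
from h import *
c=cam("side");crop(c,170,250,330,410,3.7,"pics/s2.png",1.2)
E
```

```text
2.9 q [-0.25  0.3  -0.52  1.88  0.17  1.01 -2.54] pos [0.4496 0.2842 0.2434] z [-0.001 -0.001 -1.   ] xyaw -0.123 F [-0.1  0.5  0.6] w 1.0 g 0.0
```

View pics/s2.png

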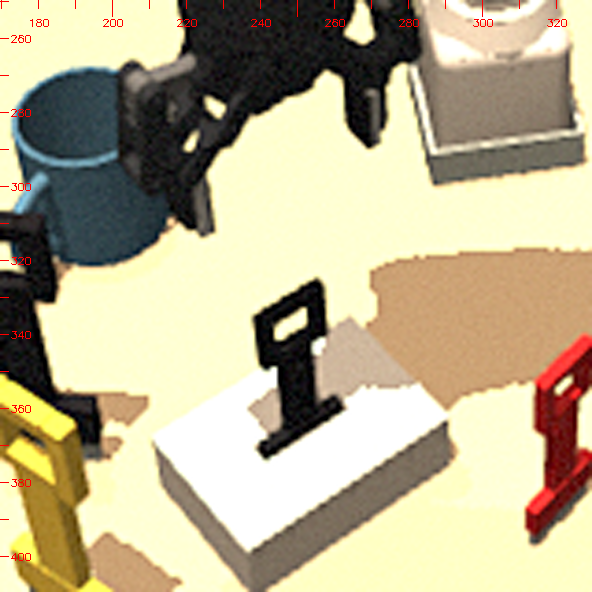

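The scraper stands in the block with its eye at (249,336). The open fingers, tips at (204,312) and (270,288), straddle it from above.

```bash
python3 - <<'E'
from h import *
import pickle
t,s=pickle.load(open("c0.pkl","rb"))
f=lambda z,px,c:least_squares(lambda X:P(c,[X[0],X[1],z])[0]-px,[.3,.1]).x.round(4)
print("big blade",f(0,(165,355),s),f(0,(197,372),s),"top",f(.03,(190,262),t),f(.17,(155,228),t))
y=R.from_euler('z',-.123).apply([0,1,0])
for d in(.0425,.05,.057):
  for dz in(.022,.009): print(d,dz,P(s,np.array([.4496,.2842,.2434-dz])+np.outer([d,-d],y)).round(1).tolist())
E
```

```text
big blade [0.6233 0.3785] [0.5414 0.3567] top [0.5344 0.3527] [0.5846 0.4015]
0.0425 0.022 [[225.3, 314.8], [266.2, 292.9]]
0.0425 0.009 [[224.6, 309.8], [265.9, 287.8]]
0.05 0.022 [[221.5, 316.9], [269.6, 291.0]]
0.05 0.009 [[220.8, 311.8], [269.3, 285.9]]
0.057 0.022 [[218.0, 318.8], [272.8, 289.3]]
0.057 0.009 [[217.2, 313.7], [272.6, 284.2]]
```

>>> {"api": "jog_arm", "payload": {"deltas": [[0.001,0.0015,-0.03,0,0,0,1],[0,0,-0.03,0,0,0,1],[0,0,-0.03,0,0,0,1],[0,0,-0.018,0,0,0,1],[0,0,0,0,0,0,1],[0,0,0,0,0,0,0],[0,0,0,0,0,0,0],[0,0,0,0,0,0,0],[0,0,0,0,0,0,0],[0,0,0,0,0,0,0]], "newtons": 40}}

```text
t: 3.95
eef_pos: [0.4515, 0.2867, 0.1369]
tool_rot: [-0.001, 0.998, -0.061, 0.001]
contact_force: [-1.0, -0.6, 7.0]
gripper_width: 0.462
grasp_force: 39.9
```

>>> {"api": "jog_arm", "payload": {"deltas": [[0,0,0.01,0,0,0,0],[0,0,0.02,0,0,0,0],[0,0,0.03,0,0,0,0],[0,0,0.04,0,0,0,0],[0,0,0.04,0,0,0,0],[0,0,0.04,0,0,0,0],[0,0,0.03,0,0,0,0],[0,0,0,0,0,0,0],[0,0,0,0,0,0,0]]}}

```text
t: 4.85
eef_pos: [0.4504, 0.2861, 0.346]
tool_rot: [-0.0, 0.998, -0.061, 0.001]
contact_force: [0.6, -0.0, -1.0]
gripper_width: 0.46
grasp_force: 40.6
```

```bash
python3 st.py; python3 - <<'E'
from h import *
import pickle
c=cam("side");d=cam("top");pickle.dump((d,c),open("c1.pkl","wb"));crop(c,190,190,320,350,3.7,"pics/s3.png",1.2)
print(P(c,bot.get_obs()["eef_pos"]))
E
```

```text
4.85 q [-0.22  0.21 -0.54  1.75  0.11  1.22 -2.48] pos [0.4504 0.2861 0.346 ] z [ 0.001  0.    -1.   ] xyaw -0.122 F [ 0.6 -0.  -1. ] w 0.46 g 40.6
[[240.27071715 251.98940331]]
```

View pics/s3.png

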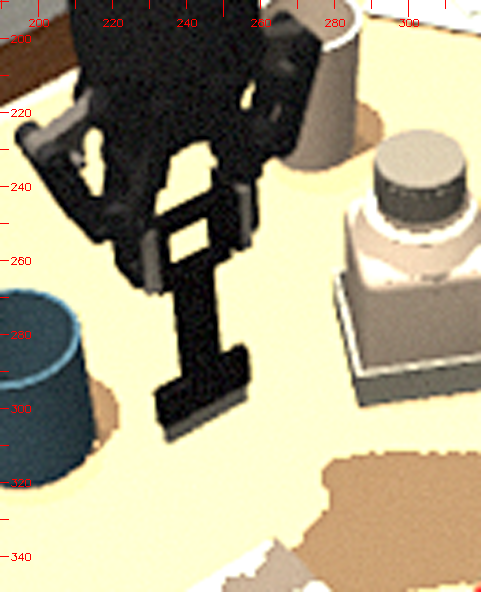

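The scraper is held upright, with its eye at (241,254), about 6 mm below the TCP.

```bash
python3 - <<'E'
from h import *
import pickle
t,s=pickle.load(open("c1.pkl","rb"))
Rz=R.from_euler('z',-.122)
for e in(.346,.342,.338):
  print(e,P(s,Rz.apply([[0,0,0],[0,.025,-.115],[0,-.025,-.115]])+[.4504,.2861,e]).round(1).tolist())
E
```

```text
0.346 [[239.7, 251.2], [232.4, 306.8], [256.6, 293.8]]
0.342 [[239.9, 253.0], [232.6, 308.3], [256.8, 295.4]]
0.338 [[240.1, 254.9], [232.8, 309.9], [256.9, 296.9]]
```

>>> {"api": "jog_arm", "payload": {"deltas": [[0.006,-0.045,0,0,0,0,0],[0.006,-0.045,0,0,0,0,0],[0.006,-0.045,0,0,0,0,0],[0,-0.045,0,0,0,0,0],[0,-0.045,0,0,0,0,0],[-0.006,-0.045,0,0,0,0,0],[-0.006,-0.045,0,0,0,0,0],[-0.006,-0.045,0,0,0,0,0],[-0.006,-0.045,0,0,0,0,0],[-0.006,-0.045,0,0,0,0,0]]}}

```text
t: 5.95
eef_pos: [0.4372, -0.1655, 0.344]
tool_rot: [-0.0, 0.998, -0.061, -0.001]
contact_force: [1.0, 0.9, -1.8]
gripper_width: 0.462
grasp_force: 40.8
```

>>> {"api": "jog_arm", "payload": {"deltas": [[0,-0.004,-0.03,0,0,0.01,0],[0,0,-0.04,0,0,0,0],[0,0,-0.04,0,0,0,0],[0,0,-0.03,0,0,0,0],[0,0,-0.015,0,0,0,0],[0,0,0,0,0,0,0],[0,0,0,0,0,0,0]]}}

```text
t: 6.65
eef_pos: [0.4382, -0.1677, 0.1899]
tool_rot: [-0.0, 0.998, -0.056, -0.001]
contact_force: [0.2, -0.4, -0.7]
gripper_width: 0.461
grasp_force: 40.8
```

```bash
python3 st.py; python3 - <<'E'
from h import *
import pickle
c=cam("side");d=cam("top");pickle.dump((d,c),open("c2.pkl","wb"))
crop(c,330,160,470,290,4.2,"pics/s4.png",1.2)
E
```

```text
6.65 q [ 0.37  0.23 -0.16  2.09  0.05  0.83 -1.5 ] pos [ 0.4382 -0.1677  0.1899] z [-0.002  0.001 -1.   ] xyaw -0.112 F [ 0.2 -0.4 -0.7] w 0.461 g 40.8
```

View pics/s4.png

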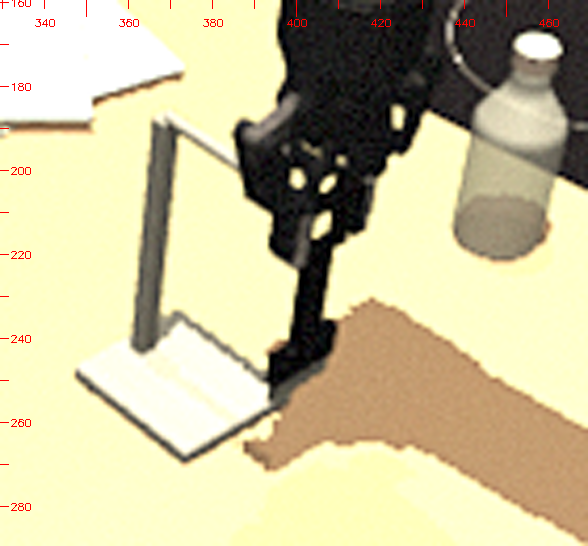

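The hole is at about (406,213), in front of the ball. I'll advance along the peg slowly and watch the force.

>>> {"api": "jog_arm", "payload": {"deltas": [[0.01,-0.001,0.001,0,0,0,0],[0.01,-0.001,0,0,0,0,0],[0.01,-0.001,0,0,0,0,0],[0.01,-0.0012,0,0,0,0,0],[0.01,-0.0012,0,0,0,0,0],[0,0,0,0,0,0,0]]}}

```text
t: 7.35
eef_pos: [0.4903, -0.1733, 0.1913]
tool_rot: [-0.0, 0.998, -0.056, 0.001]
contact_force: [1.2, 0.3, -0.8]
gripper_width: 0.461
grasp_force: 40.8
```

>>> {"api": "jog_arm", "payload": {"deltas": [[0.01,-0.0012,0,0,0,0,0],[0.01,-0.0012,0,0,0,0,0],[0.005,-0.0005,0,0,0,0,0],[0,0,0,0,0,0,0]]}}

```text
t: 7.75
eef_pos: [0.5145, -0.1762, 0.1913]
tool_rot: [-0.0, 0.998, -0.056, 0.0]
contact_force: [-0.2, 0.6, -1.1]
gripper_width: 0.459
grasp_force: 40.8
```

```bash
python3 st.py; python3 - <<'E'
from h import *
import pickle
c=cam("side");d=cam("top");pickle.dump((d,c),open("c3.pkl","wb"))
a=[(c,330,160,440,270,3.6,1.2),(d,370,220,480,320,3.6,2.2)]
ims=[]
for i,x in enumerate(a): crop(x[0],*x[1:5],x[5],f"/tmp/{i}.png",x[6]);ims.append(cv2.copyMakeBorder(cv2.imread(f"/tmp/{i}.png"),0,0 if i==0 else 36,0,0,0))
cv2.imwrite("pics/b5.png",np.hstack(ims))
E
```

```text
7.75 q [ 0.34  0.34 -0.15  1.92  0.06  0.88 -1.53] pos [ 0.5145 -0.1762  0.1913] z [ 0.001  0.    -1.   ] xyaw -0.112 F [-0.2  0.6 -1.1] w 0.459 g 40.8
```

View pics/b5.png

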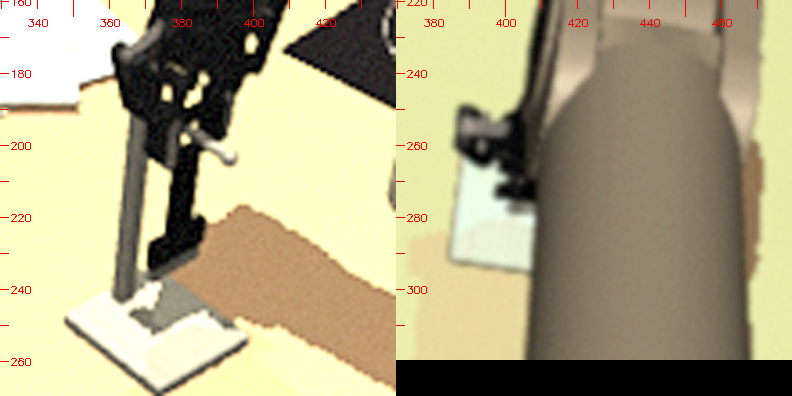

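The peg runs through the eye, with the ball emerging at (394,204). I'll lower until it bears.

>>> {"api": "jog_arm", "payload": {"deltas": [[0,0,-0.003,0,0,0,0],[0,0,-0.002,0,0,0,0],[0,0,-0.001,0,0,0,0],[0,0,0,0,0,0,0],[0,0,0,0,0,0,0]]}}

```text
t: 8.35
eef_pos: [0.5135, -0.1762, 0.1853]
tool_rot: [0.0, 0.998, -0.056, 0.0]
contact_force: [-0.4, 0.1, -0.3]
gripper_width: 0.46
grasp_force: 40.8
```

>>> {"api": "jog_arm", "payload": {"deltas": [[0,0,-0.001,0,0,0,0],[0,0,0,0,0,0,0],[0,0,-0.001,0,0,0,0],[0,0,0,0,0,0,0]]}}

```text
t: 8.75
eef_pos: [0.5138, -0.1763, 0.1845]
tool_rot: [0.0, 0.998, -0.056, 0.0]
contact_force: [-3.5, 0.5, 9.6]
gripper_width: 0.46
grasp_force: 42.1
```

>>> {"api": "jog_arm", "payload": {"deltas": [[0,0,0.0007,0,0,0,0],[0,0,0,0,0,0,0.5],[0,0,0,0,0,0,0.6],[0,0,0,0,0,0,0.8],[0,0,0,0,0,0,1],[0,0,0,0,0,0,1],[0,0,0,0,0,0,1],[0,0,0,0,0,0,1]]}}

```text
t: 9.55
eef_pos: [0.5136, -0.1762, 0.184]
tool_rot: [0.0, 0.998, -0.056, -0.0]
contact_force: [0.3, -0.9, 0.3]
gripper_width: 1.0
grasp_force: 0.0
```

>>> {"api": "jog_arm", "payload": {"deltas": [[0,0,0.01,0,0,0,1],[0,0,0.02,0,0,0,1],[0,0,0.03,0,0,0,1],[0,0,0.03,0,0,0,1],[0,0,0.03,0,0,0,1],[0,0.02,0,0,0,0,1],[0,0.04,0,0,0,0,1],[0.01,0.04,0,0,0,0,1],[0.015,0.04,0,0,0,0,1],[0.015,0.03,0,0,0,0,1]]}}

```text
t: 10.55
eef_pos: [0.5538, -0.0033, 0.3052]
tool_rot: [-0.0, 0.998, -0.055, 0.001]
contact_force: [-0.5, 0.0, -0.8]
gripper_width: 0.997
grasp_force: 0.0
```

>>> {"api": "jog_arm", "payload": {"deltas": [[0.0155,0.03,0,0,0,0,1],[0,0,-0.02,0,0,0,1],[0,0,-0.02,0,0,0,1],[0,0,0,0,0,0,1],[0,0,0,0,0,0,1]]}}

```text
t: 11.05
eef_pos: [0.5691, 0.0237, 0.2647]
tool_rot: [0.0, 0.998, -0.056, 0.0]
contact_force: [0.9, 0.0, 0.1]
gripper_width: 0.998
grasp_force: 0.0
```

```bash
python3 st.py; python3 - <<'E'
from h import *
import pickle
c=cam("side");d=cam("top");pickle.dump((d,c),open("c4.pkl","wb"))
crop(c,250,150,430,300,4,"pics/b6.png",1.2)
print(P(c,bot.get_obs()["eef_pos"]-[0,0,.009]))
E
```

```text
11.05 q [ 0.07  0.31 -0.27  1.78  0.09  1.06 -1.92] pos [0.5691 0.0237 0.2647] z [ 0. -0. -1.] xyaw -0.112 F [0.9 0.  0.1] w 0.998 g 0.0
[[303.75921768 196.64991885]]
```

View pics/b6.png

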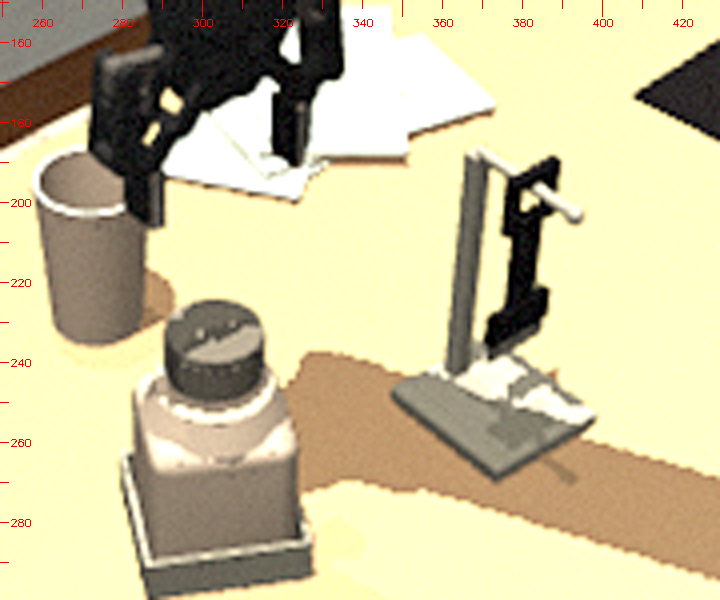

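The scraper hangs on the peg at (382,200), with the peg through its eye. The gripper is centred above the cap at (303,238).

>>> {"api": "jog_arm", "payload": {"deltas": [[0.001,0,-0.03,0,0,0,1],[0,0,-0.03,0,0,0,1],[0,0,-0.03,0,0,0,1],[0,0,-0.018,0,0,0,1],[0,0,0,0,0,0,1],[0,0,0,0,0,0,0.5],[0,0,0,0,0,0,0.5],[0,0,0,0,0,0,0.5],[0,0,0,0,0,0,0.5],[0,0,0,0,0,0,0.5]], "newtons": 70}}

```text
t: 12.15
eef_pos: [0.5713, 0.0238, 0.1579]
tool_rot: [-0.0, 0.998, -0.056, 0.002]
contact_force: [-0.9, -0.8, 7.7]
gripper_width: 0.637
grasp_force: 72.7
```

```bash
python3 st.py
```

```text
12.15 q [ 0.05  0.43 -0.26  1.88  0.14  0.84 -1.96] pos [0.5713 0.0238 0.1579] z [ 0.003 -0.    -1.   ] xyaw -0.112 F [-0.9 -0.8  7.7] w 0.637 g 72.7
```

>>> {"api": "jog_arm", "payload": {"deltas": [[0,0,-0.002,0,0,0,0.5],[0,0,-0.002,0,0,0,0.5],[0,0,-0.002,0,0,0,0.5],[0,0,0,0,0,0,0.5],[0,0,0,0,0,0,0.5]]}}

```text
t: 12.65
eef_pos: [0.5714, 0.0238, 0.1522]
tool_rot: [-0.0, 0.998, -0.056, 0.002]
contact_force: [-2.3, -0.4, 9.8]
gripper_width: 0.635
grasp_force: 73.2
```

>>> {"api": "jog_arm", "payload": {"deltas": [[0,0,-0.0005,0,0,0,0.5],[0,0,0,0,0,0.05,0.5],[0,0,0,0,0,0.1,0.5],[0,0,0,0,0,0.1,0.5],[0,0,0,0,0,0.1,0.5],[0,0,0,0,0,0.1,0.5]]}}

```text
t: 13.25
eef_pos: [0.5723, 0.0241, 0.1522]
tool_rot: [0.0, 0.985, 0.17, 0.003]
contact_force: [-1.3, 0.8, 10.0]
gripper_width: 0.636
grasp_force: 73.2
```

```bash
python3 st.py; python3 -c "
from station import bot;print(bot.get_obs()['torque'])"
```

```text
13.25 q [ 0.13  0.45 -0.36  1.88  0.21  0.84 -1.56] pos [0.5723 0.0241 0.1522] z [ 0.005  0.    -1.   ] xyaw 0.342 F [-1.3  0.8 10. ] w 0.636 g 73.2
[ 0.008335    0.04582703 -0.02268092]
```

>>> {"api": "jog_arm", "payload": {"deltas": [[0,0,0,0,0,0.1,0.5],[0,0,0,0,0,0.1,0.5],[0,0,0,0,0,0.1,0.5],[0,0,0,0,0,0.1,0.5],[0,0,0,0,0,0.1,0.5],[0,0,0,0,0,0.1,0.5],[0,0,0,0,0,0.1,0.5],[0,0,0,0,0,0.1,0.5],[0,0,0,0,0,0.05,0.5],[0,0,0,0,0,0,0.5]]}}

```text
t: 14.25
eef_pos: [0.5723, 0.0242, 0.1522]
tool_rot: [0.001, 0.828, 0.56, 0.002]
contact_force: [0.2, 0.2, 9.9]
gripper_width: 0.638
grasp_force: 73.2
```

```bash
python3 st.py; python3 -c "
from station import bot;print(bot.get_obs()['torque'])"
```

```text
14.25 q [ 0.28  0.48 -0.55  1.87  0.32  0.87 -0.82] pos [0.5723 0.0242 0.1522] z [ 0.005  0.001 -1.   ] xyaw 1.189 F [0.2 0.2 9.9] w 0.638 g 73.2
[-0.00082127  0.05673625  0.06936584]
```

Turned 1.3 rad while held down, so now I'll lift straight up gently.

>>> {"api": "jog_arm", "payload": {"deltas": [[0,0,0.003,0,0,0,0.5],[0,0,0.003,0,0,0,0.5],[0,0,0.003,0,0,0,0.5],[0,0,0.004,0,0,0,0.5],[0,0,0,0,0,0,0.5]]}}

```text
t: 14.75
eef_pos: [0.5702, 0.0237, 0.1631]
tool_rot: [0.0, 0.829, 0.559, 0.0]
contact_force: [0.8, -0.4, -0.2]
gripper_width: 0.63
grasp_force: 73.6
```

>>> {"api": "jog_arm", "payload": {"deltas": [[0,0,0.007,0,0,0,0.5],[0,0,0.01,0,0,0,0.5],[0,0,0.01,0,0,0,0.5],[0,0,0.01,0,0,0,0.5],[0,0,0.008,0,0,0,0.5],[0,0,0,0,0,0,0.5],[0,0,0,0,0,0,0.5]]}}

```text
t: 15.45
eef_pos: [0.5701, 0.0237, 0.2077]
tool_rot: [0.0, 0.829, 0.56, 0.0]
contact_force: [-1.0, -0.9, -0.8]
gripper_width: 0.635
grasp_force: 73.6
```

```bash
python3 st.py; python3 - <<'E'
from h import *
c=cam("side")
crop(c,160,130,480,340,2.5,"pics/b7.png",1.2)
E
```

```text
15.45 q [ 0.3   0.42 -0.58  1.83  0.27  0.98 -0.77] pos [0.5701 0.0237 0.2077] z [ 0. -0. -1.] xyaw 1.188 F [-1.  -0.9 -0.8] w 0.635 g 73.6
```

View pics/b7.png

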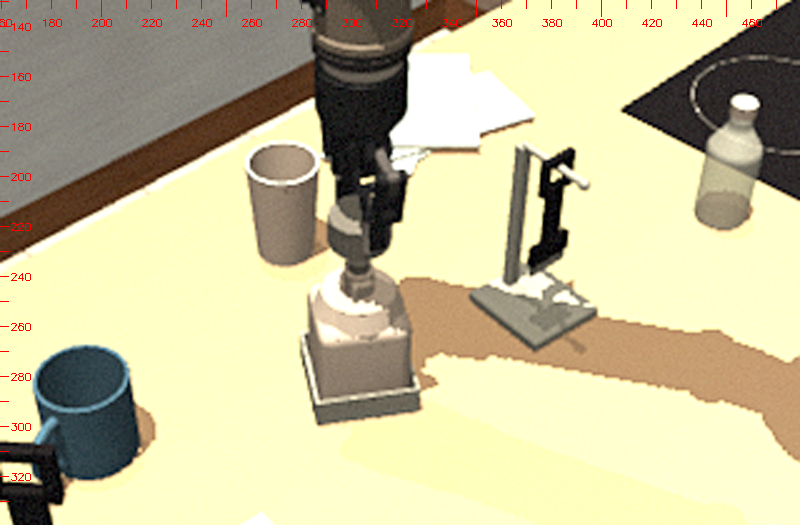

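The cap is held upright at about (303,222), clear above the bare neck at (303,243). The scraper hangs at (380,200), and the mug, tumbler and soap are where they were.

```bash
python3 -c "
from station import bot;print(bot.hand_in())"
```

```text
the job is handed in; nothing more can be done
None
```

The job is handed in: the scraper hangs freely on the peg, the cap was pushed, turned 1.3 rad and lifted off, and it is held upright about 35 mm (worked out from the arm's pose) above the jug's neck, with the mug, tumbler and soap left untouched.

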